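# Probe the field inside an energised coil

## Robot

A 7-joint arm with a two-finger parallel gripper is mounted at the origin on the work surface. World frame = base frame: x ahead of the robot, y to its left, z up, the work surface at z = 0. Lengths are in m, angles in rad, forces in N, time in s.
With the tool pointing down it reaches from about 0.425 to 1.025 m from the base axis. Payload 9.4 kg.
Tool frame: the origin (TCP) lies at the very end of the fingers, on their centre line; the grasp point (between the pads) lies 19 mm behind it; z points along the fingers, y is the line along which they close (so a half turn about z gives the same grasp; the last joint's range is limited). The gripper opens to 85 mm and grips with 20 to 120 N. Pads are 22 mm wide; open, the fingers measure 114 mm over their backs; the gripper's body (76 mm by 85 mm) begins 54 mm behind the grasp point. The pads swing forward as they close: fully open they stand 13 mm farther back than shut.
Start: joints at [-1.253, 0.599, -0.003, 1.599, 0.002, 0.943, -0.08], TCP at [0.279, 0.669, 0.231] pointing down, gripper open.
Joint ranges: [-2.57, 2.57], [-0.35, 1.97], [-1.29, 1.29], [0.11, 2.56], [-1.05, 4.19], [0.11, 1.86], [-2.63, 2.63]. Speed limits (rad/s): [2.22, 2.22, 3.01, 3.01, 3.14, 3.14, 3.14].

## Interface

Orientations are given as [roll, pitch, yaw] about the fixed x, y, z axes, in that order (R = Rz(yaw) Ry(pitch) Rx(roll)).
In Python, from workcell import env gives the robot as it stands. The module is installed in compiled form; this text tells all that it offers.
- The arm moves only by the tool play_rows, never from a script. Its argument "commands" is one flat list of numbers, 5 for each row, row after row: the shift along the tool's x, y, z in mm, then the turn about the tool's z in degrees, then the opening, from 0 (shut) to 1 (fully open). A call has 1 to 8 rows; each row shifts and turns the commanded pose from where the row before left it, along the tool's axes as they then stand; what a row does not reach is not made up. A row lasts 1/10 s, in which the tool goes at most 50 mm and 8.59 degrees, less where a joint would pass 70% of its speed; a pose out of reach is approached as far as the arm can. A call with a gripper value outside its range is refused whole. The fingers move at their own pace and stop on an object; "grip_force" is the grip in N (left out, the last holds). Time passes only in rows, so rows that do not move let the fingers close. It gives the time, the measured TCP pose, the force, the opening and the grip force at its end, in the units of the state.
- env.sense(): the state, without advancing time (a new reading comes with each control period).
- env.grab_frame(name): name is "scene" or "top" or "wrist"; returns a dict with "frame" (400x640x3 uint8, blue, green, red), "camera_matrix" (3x3 intrinsics, pixels), "D" ([k1, k2, p1, p2, k3] as OpenCV has them; the pictures are not rectified), "world_from_camera" (4x4, takes a point from camera to world coordinates); the wrist camera has in their place "mount" (4x4, takes a point from camera to tool coordinates, whose origin is the TCP and whose axes are the flange's). Camera axes: x right, y up, looking along -z (the intrinsics and any distortion apply to the point x, -y, -z); pixel columns grow to the right and rows downward; lengths in m; the calibration is good to about 2 mm. A picture is of the moment at which its call begins: read the wrist's pose just before it. There is no depth.
- env.sign_off(): hands the job in; it is judged then, once.
The state is a dict: "time_s": time; "q": joint angles; "qd": joint speeds; "effort": joint torques, N m; "tcp_pos": TCP position; "tcp_rot": TCP orientation; "force": force on the tool from outside, world axes, zero at the start; "torque": the same for the moment, N m; "width": finger opening in m; "grip_force": force on a finger pad.
Only numpy, scipy, OpenCV 4.12 (cv2) and the standard library are available. Lean on these libraries where they do the work, as an engineer would, in place of code of your own. Each camera call takes 0.05 s, during which the arm holds its last target. There are 200 camera calls.

## Task

On the coil driver, turn the dial so that its white pointer line points at the one long mark, and let go of it. Then take the square-handled field probe out of the rack and lower its rod upright into the bore of the copper coil, without touching the coil, until the dark ring halfway up the rod is level with the coil's mouth. Finish while still holding the probe there, still and centred in the bore, with the dial left at the mark and everything else on the bench left alone.

Things in the scene. Friction and masses are not known exactly. Their poses are not given: they have to be found in the camera images.
- dial (a joint): dial on the flat top of the coil driver, vertical axis, turns clockwise seen from above as its value grows, 0 to 4.71 rad (11 ticks 0.471 rad apart, value 0 at the first); the long mark is at 1.885 rad. It turns with light friction (0.05 N m) and stays where it is left. It starts short of the mark, between 0.45 and 1.3 rad. White pointer line on the top of its grip bar
- dial_grip (a point): point on the dial's axis at the height to grip it: the grip is an upright bar 49 mm long (this point's x axis), 14 mm thick (its y axis), 32 mm tall, its top 7 mm above this point, on a round skirt 52 mm across whose top is 23 mm below this point; 37 mm above the driver's top face. The pointer line is at the -x end. Turns with the dial
- dial_mark (a point): middle of the one long mark (20 mm by 4 mm, black) printed on the driver's top face, 51 mm from the dial's axis; the other ticks are 6 mm long
- driver: coil driver: fixed flat off-white box 130 x 130 mm, 55 mm tall, dial at the centre of its top; two 12 mm tall terminal posts at its +x corners; origin at the centre of its underside
- coil: fixed upright copper coil between two black round flanges 88 mm across, on a black base 100 x 100 x 12 mm, 112 mm tall in all; a vertical round bore of 26 mm diameter, 100 mm deep, open at the top; origin at the centre of its underside
- coil_mouth (a point): centre of the bore's upper opening, level with the top of the coil (112 mm above the table), z up along the bore's axis
- probe: cordless field probe, about 70 g, hanging upright in the rack: aluminium rod of 10 mm diameter and 100 mm length, on top of it a grey square handle 22 x 22 mm and 50 mm tall (sides along the probe's x and y). Origin at the rod's lower tip, z up along the rod: the handle spans z = 100 to 150 mm, so its middle is at 125 mm. At the start the handle's underside rests on the rack's top (115 mm above the table) and the tip is 15 mm above the table
- probe_tip (a point): centre of the rod's lower end
- probe_ring (a point): on the probe's axis at the middle of the dark 3 mm wide ring around the rod, 50 mm above the tip
- rack: fixed plywood rack 60 mm (its x) by 130 mm (its y), 115 mm tall, with two holes of 14 mm diameter at y = -33 and +33 mm in its top plate; the probe hangs in one of them, the spare probe in the other; origin at the centre of its underside
- spare: bystander: smaller probe with a round grey handle, 18 mm across and 22 mm tall above the rack, hanging in the other hole. Its origin is on its axis 100 mm below the underside of the handle
- screwdriver: bystander: screwdriver 160 mm long lying on the bench
- battery: bystander: block battery 48 x 26 x 17 mm lying on the bench
- breadboard: bystander: white breadboard 55 x 83 x 9 mm
- board: bystander: blue circuit board 53 x 68 mm, 15 mm tall
- multimeter: bystander: black multimeter 150 x 75 x 40 mm
- partsbox: bystander: clear parts box 120 x 170 x 35 mm with compartments
There are look-alikes about, which are no part of the job. There is more than one size of the driver; the one meant has the size given above.

How it is judged:
By the outcome, as a careful person would: the job done as asked, in the order asked, and still so for the second after the job is handed in, while the arm keeps its last pose, push and grip.
It also fails if it takes over 64 s, if anything falls off the work surface, if the arm or the gripper's body presses on something with over 40 N, if the wrist force passes 120 N, or if a joint passes its speed limit or range.

## Working session

There is one attempt and no reset: what is moved stays moved. The work goes in short steps, Python scripts to look and compute and a tool call to move; the robot and the scene stay as the last step left them, time stands still between calls to the robot, and variables do not carry over. Pictures are saved under pics/ and viewed, at most 10 in all, crops included, and the job is handed in when it is done.

Besides the shell and the picture viewer there is one more tool, called after "Emit:" as a command line: name --argument value ..., lists and objects as JSON in quotes. play_rows: Moves the arm, as the interface text tells. Its arguments: {"type":"object","properties":{"commands":{"type":"array"},"grip_force":{"type":"number"}},"required":["commands"]}

```bash
mkdir -p pics
cat > h.py <<'E'
import numpy as np, cv2, json
from workcell import env
from scipy.spatial.transform import Rotation as R
def grab(name, f):
    s=env.sense(); d=env.grab_frame(name); cv2.imwrite(f'pics/{f}.png',d['frame'])
    if name=='wrist':
        T=np.eye(4);T[:3,:3]=R.from_euler('xyz',s['tcp_rot']).as_matrix() if np.size(s['tcp_rot'])==3 else R.from_quat(s['tcp_rot']).as_matrix()
        T[:3,3]=s['tcp_pos'];M=T@np.array(d['mount'])
    else: M=np.array(d['world_from_camera'])
    np.savez(f'pics/{f}.npz',K=d['camera_matrix'],D=d['D'],M=M); return d
def px(f,u,v,z):
    c=np.load(f'pics/{f}.npz'); p=cv2.undistortPoints(np.array([[[u,v]]],float),np.array(c['K'],float),np.array(c['D'],float))[0,0]
    r=c['M'][:3,:3]@np.array([p[0],-p[1],-1]);o=c['M'][:3,3]
    return o+r*(z-o[2])/r[2]
def proj(f,P):
    c=np.load(f'pics/{f}.npz');q=c['M'][:3,:3].T@(np.array(P)-c['M'][:3,3])
    return cv2.projectPoints(np.array([[q[0],-q[1],-q[2]]]),np.zeros(3),np.zeros(3),np.array(c['K'],float),np.array(c['D'],float))[0].ravel()
E
python3 - <<'E'
from h import *
print(env.sense())
for n in('top','scene'): grab(n,n+'0'); print(np.load(f'pics/{n}0.npz')['M'].round(3))
E
```

```text
{'time_s': 0.0, 'q': array([-1.25270687,  0.60016003, -0.00257179,  1.60015047,  0.00178475,
        0.94290467, -0.07979707]), 'qd': array([ 5.28204154e-04, -8.06826982e-04, -1.75837096e-03,  7.55174204e-04,
       -1.32628105e-03, -8.85190544e-05,  5.51687772e-04]), 'effort': array([ 1.09720335e-03, -7.76462746e+01,  1.56565212e+00, -2.58000845e+01,
        1.24232116e-02,  9.06215835e-03, -1.78034816e-05]), 'tcp_pos': array([0.27865344, 0.66878171, 0.23038397]), 'tcp_rot': array([-3.13997682e+00,  1.19341316e-04,  2.74687936e+00]), 'force': array([-0.15688969, -0.13062717, -0.85845629]), 'torque': array([ 0.02990277,  0.02478223, -0.02715015]), 'grip_force': 0.0, 'width': 0.08552263560711977}
[[ 0.025  0.988 -0.149  0.409]
 [-1.     0.025 -0.005  0.022]
 [-0.002  0.149  0.989  0.944]
 [ 0.     0.     0.     1.   ]]
[[ 0.642 -0.546  0.539  1.233]
 [ 0.767  0.465 -0.443 -0.55 ]
 [-0.009  0.697  0.717  0.966]
 [ 0.     0.     0.     1.   ]]
```

View pics/top0.png

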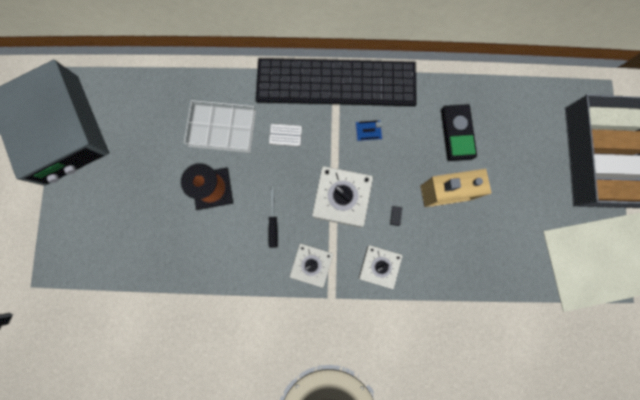

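View pics/scene0.png

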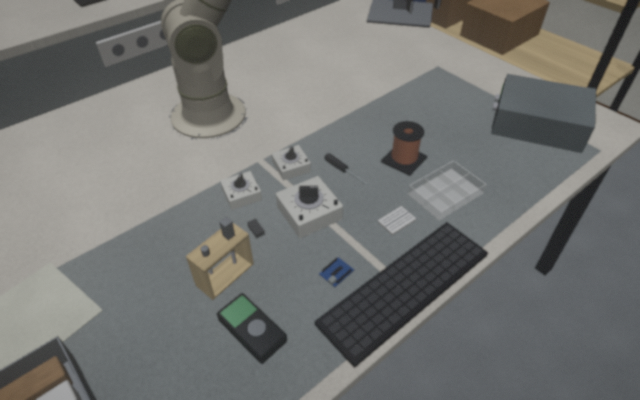

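The top view shows a big driver at (343,196) with two smaller ones at (311,266) and (382,267). The coil top is at (199,182), and the rack is at (456,188) with the square handle at about (453,184) and the round one at (477,182). The scene view agrees.

Run:
```python
from h import *
for n,u,v,z in [('drvTL',322,167,.055),('drvTR',373,174,.055),('drvBR',363,225,.055),('drvBL',313,217,.055),('dial',343,195,.08),('coil',199,181,.112),('probe',453,183,.165),('spare',477,181,.137),('smallTL',299,244,.055),('smallTR',331,249,.055),('rackBL',429,206,.115),('rackBR',491,194,.115),('rackTL',421,182,.115),('rackTR',487,169,.115)]:
    print(n,px('top0',u,v,z).round(3))
# crops undistorted scale up
im=cv2.imread('pics/top0.png')
a=cv2.resize(im[160:235,305:380],(400,400),interpolation=cv2.INTER_CUBIC);b=cv2.resize(im[155:225,410:500],(400,311),interpolation=cv2.INTER_CUBIC)
c=np.zeros((400,800,3),np.uint8);c[:,:400]=a;c[:311,400:]=b;cv2.imwrite('pics/c0.png',c)
```

```text
drvTL [0.616 0.032 0.055]
drvTR [ 0.601 -0.097  0.055]
drvBR [ 0.473 -0.073  0.055]
drvBL [0.49  0.05  0.055]
dial [ 0.542 -0.021  0.08 ]
coil [0.562 0.319 0.112]
probe [ 0.562 -0.258  0.165]
spare [ 0.574 -0.324  0.137]
smallTL [0.423 0.083 0.055]
smallTR [0.413 0.004 0.055]
rackBL [ 0.516 -0.219  0.115]
rackBR [ 0.548 -0.365  0.115]
rackTL [ 0.572 -0.201  0.115]
rackTR [ 0.608 -0.359  0.115]
```

View pics/c0.png

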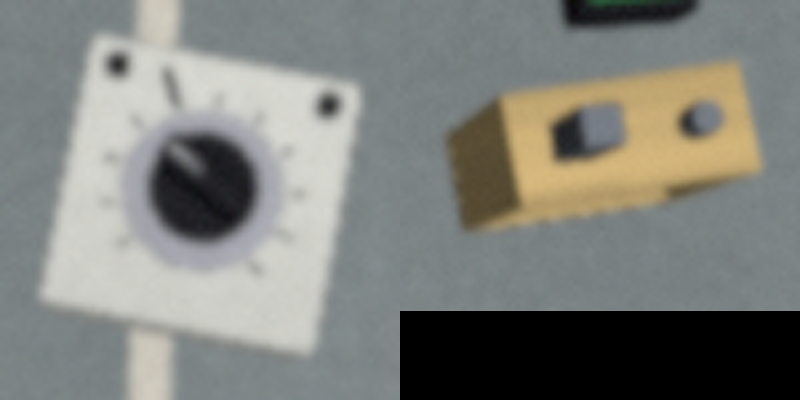

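```bash
cat >> h.py <<'E'
def to(P,yaw=None):
    s=env.sense(); T=R.from_euler('xyz',s['tcp_rot']); d=T.inv().apply(np.array(P)-s['tcp_pos'])*1000
    print('tcp',s['tcp_pos'].round(4),s['tcp_rot'].round(4),'q7',s['q'][6].round(3),'shift mm',d.round(1), 'turn deg', None if yaw is None else round(-np.degrees((yaw-s['tcp_rot'][2]+np.pi/2)%np.pi-np.pi/2),2))
E
python3 - <<'E'
from h import *
d=env.grab_frame('wrist');print(np.array(d['mount']).round(3),d['camera_matrix'],d['D'])
f=lambda a,b:(305+a*.1875,160+b*.1875)
ax=px('top0',*f(203,187),.07);m=px('top0',*f(172,88),.055);p=px('top0',*f(172,142),.099);q=px('top0',*f(237,215),.099)
print(ax,m,np.hypot(*(m-ax)[:2]),np.arctan2(*(m-ax)[[1,0]]),p,q,np.arctan2(*(p-q)[[1,0]]))
to([.542,-.021,.23])
E
```

```text
[[-0.001  0.945  0.326  0.084]
 [ 1.     0.001 -0.     0.001]
 [-0.001  0.326 -0.945 -0.143]
 [ 0.     0.     0.     1.   ]] [[349.84234964   0.         325.49270073]
 [  0.         349.84234964 199.75287258]
 [  0.           0.           1.        ]] [0.00428261 0.         0.         0.         0.        ]
[ 0.54375678 -0.02181189  0.07      ] [ 0.59271854 -0.0072239   0.055     ] 0.051088787581385624 0.2895719324889345 [ 0.55914431 -0.0062356   0.099     ] [ 0.5271358  -0.03557827  0.099     ] 0.7419733707026378
tcp [0.2787 0.6689 0.2306] [-3.1404e+00  1.0000e-04  2.7468e+00] q7 -0.08 shift mm [-508.3 -535.6    1.3] turn deg None
```

Emit:
play_rows --commands '[-32, -33.5, 0, 0, 1, -32, -33.5, 0, 0, 1, -32, -33.5, 0, 0, 1, -32, -33.5, 0, 0, 1, -32, -33.5, 0, 0, 1, -32, -33.5, 0, 0, 1, -32, -33.5, 0, 0, 1, -32, -33.5, 0, 0, 1]'

```text
time_s: 0.95
tcp_pos: [0.4124, 0.3216, 0.2313]
tcp_rot: [-3.142, 0.0, 2.747]
force: [0.8, 0.6, -0.1]
width: 0.0853
grip_force: 0.0
```

Emit:
play_rows --commands '[-32, -33.5, 0, 0, 1, -32, -33.5, 0, 0, 1, -32, -33.5, 0, 0, 1, -32, -33.5, 0, 0, 1, -32, -33.5, 0, 0, 1, -32, -33.5, 0, 0, 1, -32, -33.5, 0, 0, 1, 0, 0, 0, 0, 1]'

```text
time_s: 1.75
tcp_pos: [0.5303, 0.0139, 0.2313]
tcp_rot: [-3.14, 0.002, 2.738]
force: [-0.7, -0.3, -0.6]
width: 0.0852
grip_force: 0.0
```

Run:
```python
from h import *
to([.544,-.022,.2]); grab('wrist','w1')
im=cv2.imread('pics/w1.png'); u,v=proj('w1',[.544,-.022,.08]); print(u,v)
u,v=int(u),int(v); x0,y0=max(u-100,0),max(v-75,0); print(x0,y0)
cv2.imwrite('pics/w1c.png',cv2.resize(im[y0:y0+150,x0:x0+200],None,fx=4,fy=4,interpolation=cv2.INTER_CUBIC))
```

```text
tcp [0.5303 0.0139 0.2313] [-3.1397e+00  2.1000e-03  2.7379e+00] q7 1.064 shift mm [-26.7 -27.6  31.5] turn deg None
293.8704834010528 209.049705834278
193 134
```

View pics/w1c.png

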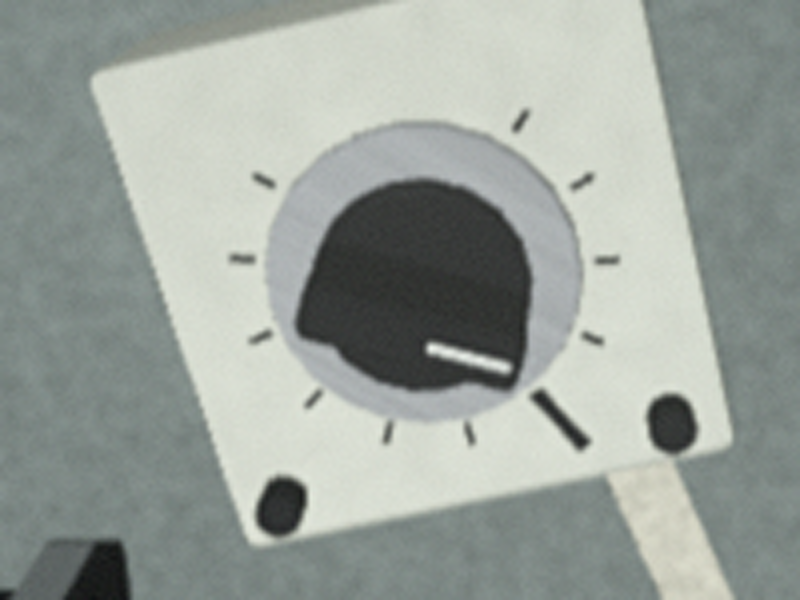

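The close-up shows the pointer line from (430,347) to (511,370) and the long mark from (538,393) to (586,446), plus all the short ticks, which I can fit for the axis.

```bash
cat > m.py <<'E'
from h import *
from scipy.optimize import least_squares
P=lambda a,b,z:px('w1',193+a/4,134+b/4,z)
t=np.array([P(a,b,.055)[:2] for a,b in [(521,121),(583,181),(607,260),(593,339),(469,433),(388,433),(315,398),(260,337),(242,259),(263,180)]])
i=np.array([0,1,2,3,5,6,7,8,9,10])
r=least_squares(lambda p:(np.c_[p[0]+p[2]*np.cos(p[3]-.4712*i),p[1]+p[2]*np.sin(p[3]-.4712*i)]-t).ravel(),[.544,-.022,.045,2.])
c=r.x;print('axis',c,'rms',np.sqrt(np.mean(r.fun**2)),'mark dir fit',(c[3]-1.885))
m=P(562,420,.055)[:2]-c[:2];print('mark',np.hypot(*m),np.arctan2(m[1],m[0]))
a,b=P(430,347,.099)[:2],P(511,370,.099)[:2]; print('ptr',a,b,np.arctan2(*(b-a)[::-1]),np.arctan2(*(b-c[:2])[::-1]), 'len',np.hypot(*(b-a)), 'off',np.cross(np.r_[b-a,0],np.r_[c[:2]-a,0])[2]/np.hypot(*(b-a)))
E
python3 m.py
```

```text
axis [ 0.54730473 -0.02012129  0.04418903  2.18372215] rms 0.00016631232643970627 mark dir fit 0.29872214934053365
mark 0.0515523803799898 0.3006567059257063
ptr [ 0.55001364 -0.01675779] [ 0.56166127 -0.00303097] 0.8671560913114076 0.872113793544675 len 0.01800257176169993 off -0.00011065619988420502
```

```bash
python3 -c "
from h import *
to([.5473,-.0201,.0755],.869)"
```

```text
tcp [0.5292 0.0173 0.2311] [-3.1407e+00  5.0000e-04  2.7406e+00] q7 1.061 shift mm [-31.1 -27.2 155.7] turn deg -72.76
```

Emit:
play_rows --commands '[-31, -27, 0, 0, 1, 0, 0, 0, -8.2, 1, 0, 0, 0, -8.2, 1, 0, 0, 0, -8.2, 1, 0, 0, 0, -8.2, 1, 0, 0, 0, -8.2, 1, 0, 0, 0, -8.2, 1, 0, 0, 0, -8.2, 1]'

```text
time_s: 2.6
tcp_pos: [0.5465, -0.0145, 0.2312]
tcp_rot: [3.141, -0.0, -2.527]
force: [-0.3, 0.8, 0.0]
width: 0.0853
grip_force: 0.0
```

Emit:
play_rows --commands '[0, 0, 30, -8.2, 1, 0, 0, 30, -7.2, 1, 0, 0, 20, 0, 1, 0, 0, 0, 0, 1, 0, 0, 0, 0, 1]'

```text
time_s: 3.1
tcp_pos: [0.5468, -0.015, 0.1515]
tcp_rot: [3.141, -0.0, -2.265]
force: [0.7, -0.2, 0.7]
width: 0.0849
grip_force: 0.0
```

```bash
python3 -c "
from h import *
to([.5473,-.0201,.0755],.869)"
```

```text
tcp [ 0.5468 -0.015   0.1515] [ 3.1409e+00 -2.0000e-04 -2.2650e+00] q7 2.148 shift mm [ 3.5 -3.7 76. ] turn deg 0.44
```

Emit:
play_rows --commands '[3.5, -3.7, 30, 0.4, 1, 0, 0, 30, 0, 1, 0, 0, 16, 0, 1, 0, 0, 0, 0, 1, 0, 0, 0, 0, 1]'

```text
time_s: 3.6
tcp_pos: [0.5482, -0.0206, 0.0765]
tcp_rot: [-3.141, 0.001, -2.272]
force: [0.2, -0.6, 0.5]
width: 0.0854
grip_force: 0.0
```

```bash
python3 -c "
from h import *
to([.5473,-.0201,.0755],.869)
grab('wrist','w2')"
```

```text
tcp [ 0.5482 -0.0206  0.0765] [-3.1406e+00  9.0000e-04 -2.2724e+00] q7 2.099 shift mm [0.2 1.1 1. ] turn deg 0.01
```

View pics/w2.png

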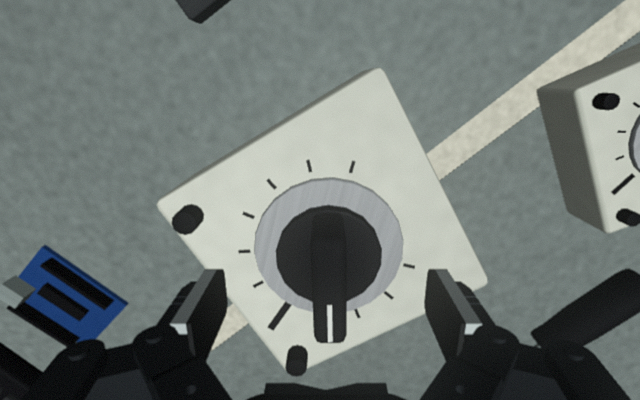

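The bar sits centred at (330,320), midway between the pads, and the mark is clockwise at (278,315). I'll close on it.

Emit:
play_rows --commands '[0, 0.8, 0, 0, 0, 0, 0, 0, 0, 0, 0, 0, 0, 0, 0, 0, 0, 0, 0, 0, 0, 0, 0, 0, 0, 0, 0, 0, 0, 0, 0, 0, 0, 0, 0]' --grip_force 30

```text
time_s: 4.35
tcp_pos: [0.5467, -0.0204, 0.0755]
tcp_rot: [3.141, -0.0, -2.273]
force: [-1.4, 1.0, 6.0]
width: 0.0137
grip_force: 33.1
```

Emit:
play_rows --commands '[0, 0, 0, 6.5, 0, 0, 0, 0, 6.5, 0, 0, 0, 0, 6.5, 0, 0, 0, 0, 6.5, 0, 0, 0, 0, 6.6, 0, 0, 0, 0, 0, 0, 0, 0, 0, 0, 0, 0, 0, 0, 0, 0]'

```text
time_s: 5.15
tcp_pos: [0.5471, -0.0208, 0.0756]
tcp_rot: [-3.141, 0.0, -2.839]
force: [-1.3, -0.3, 5.5]
width: 0.0133
grip_force: 33.1
```

```bash
python3 -c "
from h import *
to([.5473,-.0201,.0755],.2995)
grab('wrist','w3')
im=cv2.imread('pics/w3.png');cv2.imwrite('pics/w3c.png',cv2.resize(im[220:370,220:420],None,fx=4,fy=4,interpolation=cv2.INTER_CUBIC))"
```

```text
tcp [ 0.5471 -0.0208  0.0756] [-3.1412e+00  3.0000e-04 -2.8385e+00] q7 1.739 shift mm [-0.4  0.6  0.1] turn deg 0.21
```

View pics/w3c.png

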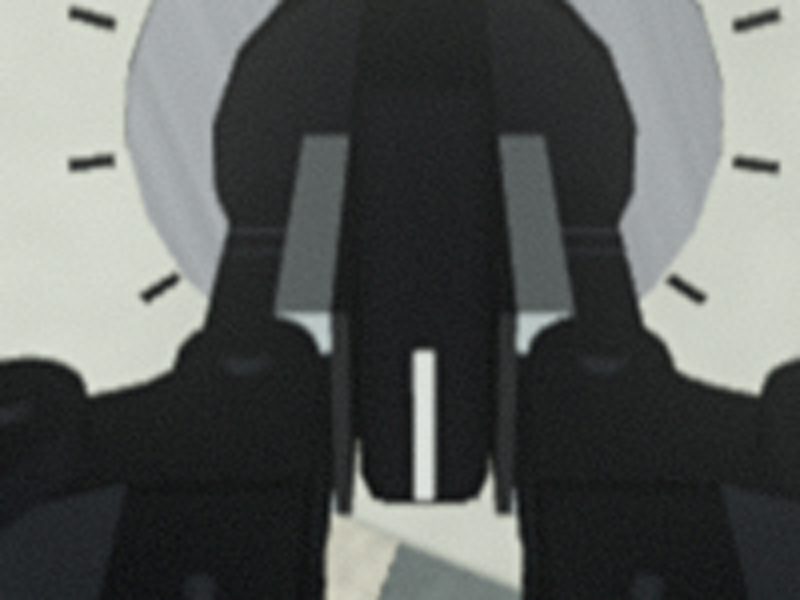

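The pointer line lies symmetric between the ticks either side, so the dial is on the mark. I'll release and lift.

Emit:
play_rows --commands '[0, 0, 0, 0, 1, 0, 0, 0, 0, 1, 0, 0, 0, 0, 1, 0, 0, 0, 0, 1, 0, 0, -45, 0, 1, 0, 0, -50, 0, 1, 0, 0, -50, 0, 1, 0, 0, -40, 0, 1]'

```text
time_s: 6.0
tcp_pos: [0.547, -0.0206, 0.2632]
tcp_rot: [-3.141, 0.002, -2.841]
force: [1.0, -0.3, 0.1]
width: 0.0854
grip_force: 0.0
```

```bash
python3 -c "
from h import *
grab('wrist','w4')
to([.562,-.258,.26],1.77)"
```

```text
tcp [ 0.5495 -0.0206  0.2688] [-3.1391  0.0093 -2.8417] q7 1.771 shift mm [  58.3 -230.5    8.8] turn deg -84.23
```

Emit:
play_rows --commands '[11.6, -46, 0, 0, 1, 11.6, -46, 0, 0, 1, 11.6, -46, 0, 0, 1, 11.6, -46, 0, 0, 1, 11.6, -46, 0, 0, 1, 0, 0, 0, 8, 1, 0, 0, 0, 8, 1, 0, 0, 0, 8, 1]'

```text
time_s: 6.85
tcp_pos: [0.559, -0.2581, 0.2596]
tcp_rot: [3.141, -0.001, 3.016]
force: [-0.6, 0.5, -0.3]
width: 0.0852
grip_force: 0.0
```

Emit:
play_rows --commands '[0, 0, 0, 8, 1, 0, 0, 0, 8, 1, 0, 0, 0, 8, 1, 0, 0, 0, 8, 1, 0, 0, 0, 8, 1, 0, 0, 0, 8, 1, 0, 0, 0, 8, 1, 0, 0, 0, 8, 1]'

```text
time_s: 7.65
tcp_pos: [0.5592, -0.2574, 0.2599]
tcp_rot: [-3.141, -0.0, 1.9]
force: [-0.1, 0.7, 0.0]
width: 0.0855
grip_force: 0.0
```

Emit:
play_rows --commands '[0, 0, 0, 7.8, 1, 0, 0, 0, 0, 1, 0, 0, 0, 0, 1]'

```text
time_s: 7.95
tcp_pos: [0.5594, -0.2572, 0.26]
tcp_rot: [-3.141, 0.0, 1.774]
force: [-0.6, 0.4, -0.1]
width: 0.0851
grip_force: 0.0
```

```bash
python3 -c "
from h import *
grab('wrist','w5')
to([.562,-.258,.26],1.77)
im=cv2.imread('pics/w5.png'); u,v=proj('w5',[.562,-.258,.165]);print(u,v)
x0,y0=int(u)-100,max(0,min(250,int(v)-75));print(x0,y0)
a=cv2.resize(im[y0:y0+150,x0:x0+200],(400,300),interpolation=cv2.INTER_CUBIC)
b=cv2.imread('pics/w4.png')
c=np.zeros((550,800,3),np.uint8);c[:300,:400]=a;c[:250,400:]=cv2.resize(b,(400,250));c[300:]=np.hstack([cv2.resize(im,(400,250)),np.zeros((250,400,3),np.uint8)]);cv2.imwrite('pics/w5c.png',c)
cv2.imwrite('pics/w5d.png',cv2.resize(im[y0:y0+150,x0:x0+200],None,fx=4,fy=4,interpolation=cv2.INTER_CUBIC))
"
```

```text
tcp [ 0.5594 -0.2573  0.2601] [-3.1413  0.      1.7735] q7 0.797 shift mm [-1.2  2.4  0.1] turn deg 0.2
327.9788347423205 205.13741946096408
227 130
```

View pics/w5d.png

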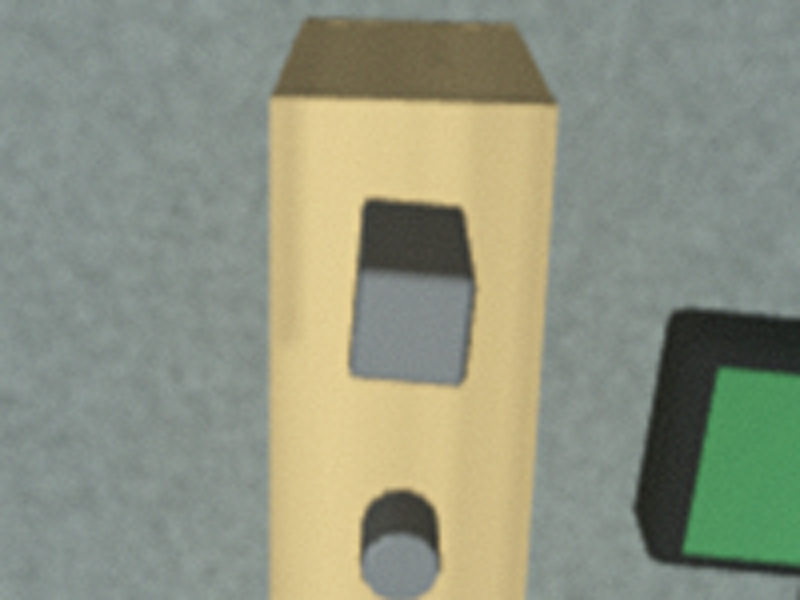

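The handle top has its corners at (360,270), (474,276), (464,384) and (350,378). The spare's round handle is at (401,567).

```bash
python3 -c "
from h import *
c=np.array([px('w5',227+a/4,130+b/4,.165) for a,b in [(360,270),(474,276),(464,384),(350,378)]])
m=c.mean(0);print(m,[np.hypot(*(c[i]-c[i-1])[:2]).round(4) for i in range(4)])
e=[np.arctan2(*(c[j]-c[i])[[1,0]]) for i,j in((3,0),(2,1))];print(e)
s=px('w5',227+401/4,130+567/4,.137);print('spare',s,np.hypot(*(s-m)[:2]), np.arctan2(*(m-s)[[1,0]]))
to([m[0],m[1],.116],np.mean(e))
"
```

```text
[ 0.56450769 -0.26285486  0.165     ] [np.float64(0.0211), np.float64(0.0205), np.float64(0.0211), np.float64(0.0211)]
[np.float64(1.6780077632182986), np.float64(1.7044125052070824)]
spare [ 0.5760951  -0.32797312  0.137     ] 0.06614118250701079 1.7468971785345893
tcp [ 0.5594 -0.2573  0.2601] [-3.1413  0.      1.7735] q7 0.797 shift mm [ -6.4   4.  144.1] turn deg 4.71
```

Emit:
play_rows --commands '[-6.4, 4, 0, 4.7, 1, 0, 0, 0, 0, 1, 0, 0, 40, 0, 1, 0, 0, 40, 0, 1, 0, 0, 25, 0, 1, 0, 0, 0, 0, 1, 0, 0, 0, 0, 1]'

```text
time_s: 8.7
tcp_pos: [0.5645, -0.2633, 0.1557]
tcp_rot: [-3.141, -0.0, 1.689]
force: [-0.5, 0.1, 0.5]
width: 0.0857
grip_force: 0.0
```

```bash
python3 -c "
from h import *
to([.5645,-.2629,.121],1.691);grab('wrist','w6')"
```

```text
tcp [ 0.5645 -0.2633  0.1557] [-3.1412e+00 -1.0000e-04  1.6890e+00] q7 0.803 shift mm [ 0.4  0.  34.7] turn deg -0.11
```

View pics/w6.png

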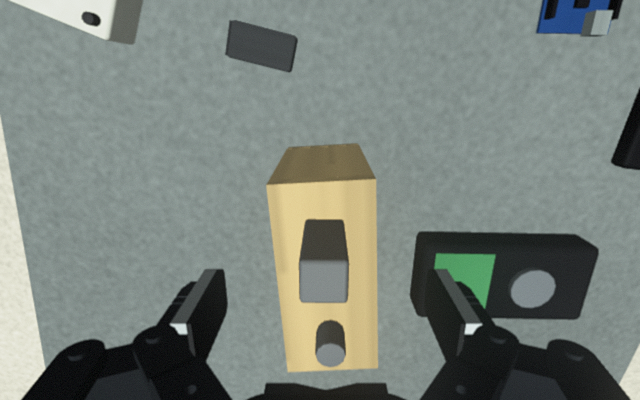

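The handle is at (324,281), between the open pads and well aligned. I'll descend and grip.

Emit:
play_rows --commands '[0.3, 0.3, 20, 0, 1, 0, 0, 14.5, 0, 1, 0, 0, 0, 0, 0, 0, 0, 0, 0, 0, 0, 0, 0, 0, 0, 0, 0, 0, 0, 0, 0, 0, 0, 0, 0, 0, 0, 0, 0, 0]' --grip_force 40

```text
time_s: 9.55
tcp_pos: [0.5652, -0.2628, 0.1215]
tcp_rot: [3.141, 0.0, 1.687]
force: [-0.7, 0.2, 6.5]
width: 0.0217
grip_force: 39.4
```

Emit:
play_rows --commands '[0, 0, 0, 0, 0, 0, 0, -25, 0, 0, 0, 0, -40, 0, 0, 0, 0, -40, 0, 0, 0, 0, -40, 0, 0, 0, 0, -20, 0, 0, 0, 0, 0, 0, 0]'

```text
time_s: 10.25
tcp_pos: [0.566, -0.2634, 0.2891]
tcp_rot: [3.137, 0.002, 1.687]
force: [-0.0, -0.3, -1.3]
width: 0.0212
grip_force: 39.2
```

```bash
python3 -c "
from h import *
grab('wrist','w7')
to([.562,.319,.283],None);print(env.sense()['width'])"
```

```text
tcp [ 0.5653 -0.2627  0.287 ] [3.1391e+00 8.0000e-04 1.6876e+00] q7 0.72 shift mm [578.2  64.6   3.6] turn deg None
0.021625514392030542
```

Emit:
play_rows --commands '[30, 4, 0, 0, 0, 46, 6, 0, 0, 0, 46, 6, 0, 0, 0, 46, 6, 0, 0, 0, 46, 6, 0, 0, 0, 46, 6, 0, 0, 0, 46, 6, 0, 0, 0, 46, 6, 0, 0, 0]'

```text
time_s: 11.1
tcp_pos: [0.5685, 0.0942, 0.2842]
tcp_rot: [-3.139, 0.0, 1.688]
force: [0.6, 0.5, -1.0]
width: 0.0215
grip_force: 39.2
```

Emit:
play_rows --commands '[46, 6, 0, 0, 0, 46, 6, 0, 0, 0, 40, 4, 0, 0, 0, 20, 3, 0, 0, 0, 0, 0, 0, 0, 0, 0, 0, 0, 0, 0, 0, 0, 0, 0, 0]'

```text
time_s: 11.8
tcp_pos: [0.5709, 0.2433, 0.2853]
tcp_rot: [-3.141, 0.001, 1.685]
force: [-0.1, -0.0, -1.4]
width: 0.0215
grip_force: 39.2
```

```bash
python3 -c "
from h import *
grab('wrist','w8')
to([.562,.319,.283],None)
print(proj('w8',[.562,.319,.112]))"
```

```text
tcp [0.571  0.2434 0.2856] [-3.1412e+00  8.0000e-04  1.6847e+00] q7 -0.148 shift mm [76.1 -0.3  2.5] turn deg None
[324.58772314  89.67215755]
```

View pics/w8.png

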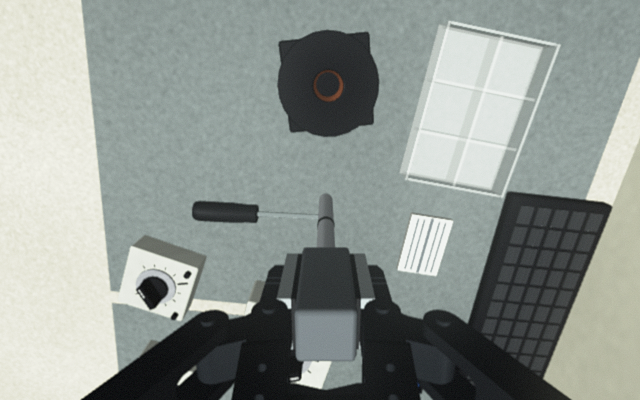

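The coil's flange centre is at about (328,84) and its bore at about (328,86). The rod hangs vertical, with its tip at about (326,196) and ring at (326,220). I'll refine these with edge fits.

```bash
cat > fit.py <<'E'
from h import *
from scipy.optimize import least_squares
from scipy.ndimage import map_coordinates
def fit(f,r,z,c0,dark=True,w=5,skip=None):
    g=cv2.GaussianBlur(cv2.cvtColor(cv2.imread(f'pics/{f}.png'),cv2.COLOR_BGR2GRAY),(3,3),0).astype(float)
    c=np.array(c0,float)
    for it in range(4):
        pts=[]
        for t in np.radians(np.arange(0,360,4)):
            a=proj(f,[c[0]+r*np.cos(t),c[1]+r*np.sin(t),z]);o=proj(f,[c[0],c[1],z]);n=(a-o)/np.linalg.norm(a-o)
            s=np.arange(-w,w+.1,.25);L=a+s[:,None]*n;p=map_coordinates(g,[L[:,1],L[:,0]],order=1)
            d=np.gradient(p);k=d.argmax()
            if d[k]>3 and 0<k<len(s)-1: pts.append(px(f,*L[k],z)[:2])
        pts=np.array(pts)
        q=least_squares(lambda p:np.hypot(*(pts-p[:2]).T)-p[2],[*c[:2],r],loss='soft_l1',f_scale=.0007)
        c=q.x[:2]
    print(f,'centre',c.round(4),'r',q.x[2].round(4),len(pts),'med res mm',np.median(abs(q.fun))*1e3)
    return c
if __name__=='__main__':
    c=fit('w8',.044,.112,[.562,.319],w=8); print('px',proj('w8',[*c,.112]))
    im=cv2.imread('pics/w8.png');hsv=cv2.cvtColor(im,cv2.COLOR_BGR2HSV)
    ys,xs=np.nonzero((hsv[60:112,300:356,1]>90)&(hsv[60:112,300:356,2]>40)&(hsv[60:112,300:356,0]<20));print('orange',xs.min()+300,xs.max()+300,ys.min()+60,ys.max()+60)
    print('mouth bounds exp',[proj('w8',[c[0]+.013*a,c[1]+.013*b,.112]).round(1) for a,b in((1,0),(-1,0),(0,1),(0,-1))])
    g=cv2.cvtColor(im,cv2.COLOR_BGR2GRAY)
    print('col',list(zip(range(188,250,2),g[188:250:2,326])))
    for v in (200,205,212,230,240):print(v,g[v,314:340])
    s=env.sense();T=R.from_euler('xyz',s['tcp_rot'])
    for n,z in(('tip',.1065),('ring',.0565),('top',.0065)):
        print(n,proj('w8',s['tcp_pos']+T.apply([0,0,z])))
E
python3 fit.py
```

```text
w8 centre [0.5645 0.3227] r 0.0438 83 med res mm 0.2280831015706239
px [327.91265247  85.52742274]
orange 314 343 70 101
mouth bounds exp [array([342.9,  87.3]), array([312.9,  83.7]), array([329.7,  69.5]), array([326.2, 101.1])]
col [(188, np.uint8(153)), (190, np.uint8(160)), (192, np.uint8(145)), (194, np.uint8(104)), (196, np.uint8(101)), (198, np.uint8(98)), (200, np.uint8(100)), (202, np.uint8(98)), (204, np.uint8(97)), (206, np.uint8(97)), (208, np.uint8(96)), (210, np.uint8(97)), (212, np.uint8(98)), (214, np.uint8(99)), (216, np.uint8(66)), (218, np.uint8(59)), (220, np.uint8(96)), (222, np.uint8(96)), (224, np.uint8(98)), (226, np.uint8(95)), (228, np.uint8(94)), (230, np.uint8(93)), (232, np.uint8(92)), (234, np.uint8(95)), (236, np.uint8(93)), (238, np.uint8(93)), (240, np.uint8(94)), (242, np.uint8(92)), (244, np.uint8(93)), (246, np.uint8(92)), (248, np.uint8(59))]
200 [159 156 157 163 160 132 124 120 121 115 110 103 100  92  92  91  85  90
 120 152 155 150 149 145 149 151]
205 [149 151 147 146 144 128 120 125 118 113 105 102  95  96  92  89  88  87
 106 148 155 158 159 159 153 150]
212 [152 160 160 157 139 124 119 120 121 112 103 101  98  90  96  90  91  86
  93 131 154 151 149 155 151 157]
230 [152 156 154 136 127 120 121 118 118 107 103  97  93  90  94  90  87  84
  85  93 127 148 143 143 144 145]
240 [150 153 145 123 119 119 117 117 117 108  99  97  94  90  90  89  88  84
  86  84 109 146 154 153 154 151]
tip [324.90496574 198.40685185]
ring [324.81572658 224.4524856 ]
top [324.67640042 265.10028235]
```

Run:
```python
from h import *
s=env.sense();T=R.from_euler('xyz',s['tcp_rot'])
for dx in (.004,.005,.006):
  for dz in (0,.002): print(dx,dz,[proj('w8',s['tcp_pos']+T.apply([dx,0.0004,z+dz])).round(1) for z in(.1065,.0565)])
to([.5645,.3227,.283],1.691)
```

```text
0.004 0 [array([325.4, 193.3]), array([325.5, 218.4])]
0.004 0.002 [array([325.4, 192.5]), array([325.5, 217.2])]
0.005 0 [array([325.4, 192.1]), array([325.5, 216.9])]
0.005 0.002 [array([325.4, 191.3]), array([325.5, 215.7])]
0.006 0 [array([325.4, 190.8]), array([325.5, 215.4])]
0.006 0.002 [array([325.4, 190. ]), array([325.5, 214.2])]
tcp [0.571  0.2434 0.2856] [-3.1412e+00  8.0000e-04  1.6847e+00] q7 -0.148 shift mm [79.5  2.6  2.5] turn deg -0.36
```

Emit:
play_rows --commands '[20, 0.6, 0, 0, 0, 30, 0.8, 0, 0, 0, 20, 0.5, 0, 0, 0, 9.7, 0.3, 0, 0, 0, 0, 0, 0, 0, 0, 0, 0, 0, 0, 0, 0, 0, 0, 0, 0]'

```text
time_s: 12.55
tcp_pos: [0.5641, 0.3234, 0.2859]
tcp_rot: [3.141, 0.001, 1.686]
force: [0.5, -0.6, -0.9]
width: 0.0216
grip_force: 39.2
```

Run:
```python
from h import *
from fit import fit
grab('wrist','w9')
c=fit('w9',.044,.112,[.5645,.3227],w=8)
to([.5645,.3227,.1685])
print(proj('w9',[*c,.112]))
im=cv2.imread('pics/w9.png');cv2.imwrite('pics/w9c.png',cv2.resize(im[150:300,230:430],None,fx=4,fy=4,interpolation=cv2.INTER_CUBIC))
g=cv2.cvtColor(im,cv2.COLOR_BGR2GRAY)
print([int(x) for x in g[180:250:2,325]])
```

```text
w9 centre [0.5644 0.3234] r 0.0437 69 med res mm 0.16188665335795105
tcp [0.5641 0.3235 0.286 ] [3.1414e+00 4.0000e-04 1.6857e+00] q7 -0.26 shift mm [ -0.8   0.3 117.5] turn deg None
[325.04696321 175.10571215]
[69, 69, 69, 74, 64, 40, 49, 95, 96, 97, 92, 99, 96, 95, 96, 95, 96, 96, 65, 56, 97, 96, 93, 93, 93, 96, 96, 94, 91, 89, 93, 92, 95, 93, 53]
```

Emit:
play_rows --commands '[0, 0, 20, 0, 0, 0, 0, 20, 0, 0, 0, 0, 15, 0, 0, 0, 0, 5, 0, 0, 0, 0, 0, 0, 0, 0, 0, 0, 0, 0]'

```text
time_s: 13.2
tcp_pos: [0.5642, 0.3248, 0.2264]
tcp_rot: [3.141, -0.0, 1.687]
force: [0.1, 0.3, -0.7]
width: 0.0217
grip_force: 39.2
```

Run:
```python
from h import *
from fit import fit
grab('wrist','w10')
c=fit('w10',.044,.112,[.5645,.3227],w=6)
to([.5644,.323,.1685])
im=cv2.imread('pics/w10.png');g=cv2.cvtColor(im,cv2.COLOR_BGR2GRAY)
u,v=proj('w10',[*c,.112]);print(u,v,[proj('w10',[c[0]+.013*a,c[1]+.013*b,.112]).round(1) for a,b in((1,0),(-1,0),(0,1),(0,-1))])
cv2.imwrite('pics/w10c.png',cv2.resize(im[int(v)-50:int(v)+50,int(u)-67:int(u)+67],None,fx=6,fy=6,interpolation=cv2.INTER_CUBIC)[:600,:800])
print(int(u)-67,int(v)-50)
```

```text
w10 centre [0.5643 0.3234] r 0.0436 67 med res mm 0.15901890045242478
tcp [0.5642 0.325  0.2266] [ 3.1404e+00 -5.0000e-04  1.6872e+00] q7 -0.23 shift mm [-2.  -0.1 58.1] turn deg None
324.43225090202486 196.8461147176211 [array([341. , 198.7]), array([307.8, 195. ]), array([326.4, 180.8]), array([322.5, 212.4])]
257 146
```

View pics/w10c.png

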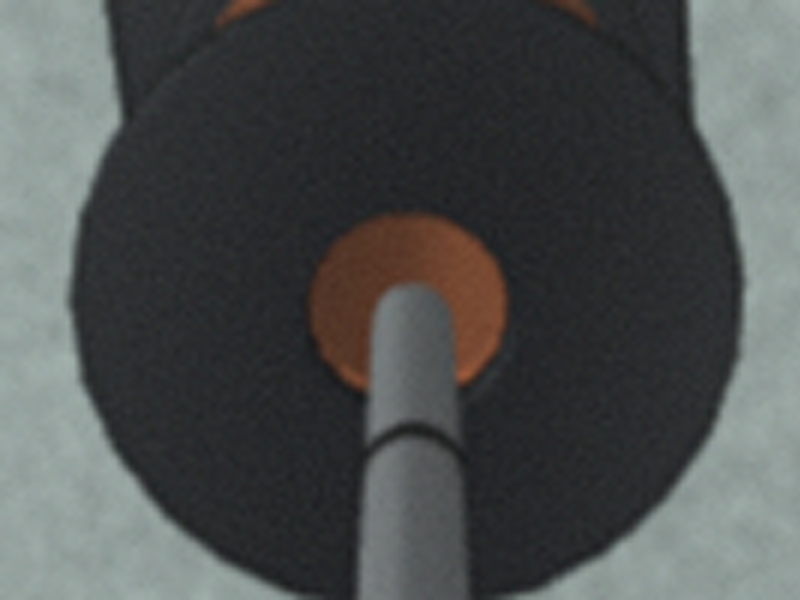

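The bore mouth is centred at about (408,303) in the crop with the rod axis at about (412), so the rod is 0.5 mm off sideways. I'll trim that and lower.

Emit:
play_rows --commands '[-1.6, -0.4, 0, 0, 0, 0, 0, 10, 0, 0, 0, 0, 10, 0, 0, 0, 0, 10, 0, 0, 0, 0, 10, 0, 0, 0, 0, 0, 0, 0, 0, 0, 0, 0, 0]'

```text
time_s: 13.95
tcp_pos: [0.5635, 0.3231, 0.1853]
tcp_rot: [-3.141, 0.001, 1.687]
force: [-0.1, -0.2, -0.7]
width: 0.0218
grip_force: 39.2
```

```bash
python3 -c "
from h import *
to([.5640,.3232,.1685],1.687)"
```

```text
tcp [0.5635 0.3231 0.1853] [-3.1410e+00  5.0000e-04  1.6872e+00] q7 -0.206 shift mm [ 0.   0.6 16.8] turn deg 0.01
```

Emit:
play_rows --commands '[0, 0.5, 6, 0, 0, 0, 0, 6, 0, 0, 0, 0, 4.8, 0, 0, 0, 0, 0, 0, 0, 0, 0, 0, 0, 0, 0, 0, 0, 0, 0]'

```text
time_s: 14.55
tcp_pos: [0.5641, 0.3234, 0.1692]
tcp_rot: [3.141, -0.0, 1.687]
force: [-0.3, -0.3, -0.3]
width: 0.0217
grip_force: 39.2
```

Run:
```python
from h import *
from fit import fit
grab('wrist','w11')
c=fit('w11',.044,.112,[.5645,.3232],w=6)
to([.5640,.3232,.1685],1.687);print(env.sense()['force'])
s=env.sense();T=R.from_euler('xyz',s['tcp_rot'])
im=cv2.imread('pics/w11.png');g=cv2.cvtColor(im,cv2.COLOR_BGR2GRAY)
print('ring front exp',proj('w11',s['tcp_pos']+T.apply([.0048,.0004,.0565])))
u,v=proj('w11',[*c,.112]);u0=int(round(u));v0=int(v);print('mouth',u,v,[proj('w11',[c[0]+.013*a,c[1]+.013*b,.112]).round(1) for a,b in((1,0),(-1,0),(0,1),(0,-1))])
print('row',u0-26,[int(x) for x in g[v0+4,u0-26:u0+27]])
print('col',v0-26,[int(x) for x in g[v0-26:v0+30,u0]])
h=cv2.cvtColor(im,cv2.COLOR_BGR2HSV);print('sat',[int(x) for x in h[v0+4,u0-26:u0+27,1]]);print('satcol',[int(x) for x in h[v0-26:v0+30,u0,1]])
```

```text
w11 centre [0.5642 0.3236] r 0.0435 56 med res mm 0.16293611123371216
tcp [0.5641 0.3234 0.1692] [ 3.1412e+00 -1.0000e-04  1.6874e+00] q7 -0.197 shift mm [-0.2 -0.1  0.7] turn deg 0.02
[-0.07737087  0.28218692 -0.69058569]
ring front exp [325.20046983 217.16576776]
mouth 324.7165540994161 223.59380099108319 [array([345.5, 225.8]), array([303.8, 221.4]), array([327.2, 204. ]), array([322.4, 242.5])]
row 299 [36, 38, 40, 38, 31, 34, 50, 59, 61, 62, 56, 56, 58, 59, 61, 63, 62, 58, 76, 118, 123, 118, 117, 114, 106, 98, 91, 89, 86, 86, 81, 81, 80, 81, 74, 70, 80, 85, 83, 86, 84, 82, 83, 85, 88, 92, 49, 29, 37, 38, 34, 34, 35]
col 197 [36, 32, 37, 33, 36, 35, 31, 44, 86, 97, 96, 94, 94, 91, 94, 94, 94, 92, 88, 60, 26, 52, 83, 94, 95, 95, 92, 94, 92, 91, 91, 93, 91, 86, 94, 92, 87, 90, 88, 93, 90, 91, 92, 93, 91, 93, 92, 92, 92, 86, 69, 52, 51, 45, 48, 53]
sat [20, 13, 30, 13, 36, 47, 124, 143, 137, 132, 148, 150, 139, 139, 138, 136, 147, 142, 49, 9, 12, 15, 15, 9, 16, 10, 8, 8, 11, 12, 15, 12, 13, 18, 10, 115, 154, 152, 152, 150, 147, 148, 151, 150, 153, 151, 124, 46, 39, 13, 28, 15, 27]
satcol [14, 0, 19, 41, 26, 20, 23, 17, 12, 13, 8, 11, 13, 16, 13, 16, 5, 14, 11, 16, 19, 5, 12, 11, 11, 13, 8, 11, 11, 11, 8, 11, 8, 12, 5, 13, 9, 11, 8, 8, 11, 16, 11, 14, 16, 5, 16, 8, 16, 14, 18, 24, 32, 33, 26, 27]
```

Emit:
play_rows --commands '[0, 0, 0.7, 0, 0, 0, 0, 0, 0, 0, 0, 0, 0, 0, 0, 0, 0, 0, 0, 0]'

```text
time_s: 15.0
tcp_pos: [0.564, 0.3233, 0.1683]
tcp_rot: [3.141, -0.0, 1.687]
force: [-0.8, -0.1, -1.2]
width: 0.0216
grip_force: 39.2
```

Run:
```python
from h import *
to([.5640,.3232,.1685],1.687);print(env.sense()['force'],abs(env.sense()['qd']).max())
# dial pointer after release, in w4: bright blob within 26 mm of the axis at z=.099
im=cv2.cvtColor(cv2.imread('pics/w4.png'),cv2.COLOR_BGR2GRAY)
A=np.array([.5473,-.0201]);m=A+.016*np.array([np.cos(.2995),np.sin(.2995)])
u,v=proj('w4',[*m,.099]).astype(int);b=(im[v-12:v+13,u-12:u+13]>160).astype(np.uint8)
n,l,st,ce=cv2.connectedComponentsWithStats(b);print(n,st.tolist())
k=min(range(1,n),key=lambda i:np.hypot(*(ce[i]-12)))
y,x=np.nonzero(l==k);P=np.array([px('w4',u-12+a,v-12+c,.099)[:2] for a,c in zip(x,y)])
d=P.mean(0)-A;w=np.linalg.svd(P-P.mean(0))[2][0];print(len(P),np.ptp(P,0),'dir from axis',np.arctan2(d[1],d[0]),'line',np.arctan(w[1]/w[0]))
```

```text
tcp [0.564  0.3233 0.1683] [ 3.1415 -0.      1.6874] q7 -0.196 shift mm [-0.1 -0.  -0.2] turn deg 0.02
[-0.78150021 -0.07392639 -1.20585532] 0.0014839953205803796
3 [[0, 0, 25, 25, 379], [12, 0, 2, 18, 36], [0, 9, 25, 16, 210]]
36 [0.01592602 0.00571527] dir from axis 0.314450815689305 line 0.2996462100797105
```

The dial line measures 0.2996 rad against 0.2995–0.30 for the mark, and the probe is still, centred and at the right depth.

```bash
python3 -c "
from workcell import env
print(env.sign_off())"
```

```text
the job is handed in; nothing more can be done
None
```

I handed the job in at about 15 s: the dial is on the long mark and released, and the probe is held still and centred in the coil bore with its ring at the mouth (I measure both to within about 1 mm).

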